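Clamp a drilling phantom with a torque knob until it clicks

TASK

Gently push the bone phantom along the table until its square foot is fully home and square against the stop in the bench clamp's mouth. Then slowly tighten the clamp's knob clockwise until its clutch clicks, and stop there and let go: short of the click the phantom would twist loose under the drill, driven on past it the foam bone cracks. Leave the other things where they are.

Things in the scene. Friction and masses are not known exactly. Their poses are not given: they have to be found in the camera images.
- clamp: Dark blue-grey bench clamp bolted to the table. Origin: on the table, middle of the stop face at the back of its mouth, which opens to the clamp's +y. Column 54 mm wide behind the stop (y -44 to 0); head (z 60 to 84 mm) over the mouth to y = 36. Guide cheeks 18 mm high: 67 mm apart at y = 0 to 5, flaring to 93 mm at y = 32. Under the head hangs the jaw with a sprung pad (30 N/mm, middle y = 17).
- knob_grip (a point): Middle of the clamp's round black knob, on its upright axis, half-way up its side: 42 mm across, z 94 to 126 mm. Clockwise from above lowers the jaw 16 mm a turn (the knob stays level); the pad starts 1.5 to 8 mm over the foot. Turning takes 0.17 N m, rising as the pad presses to 0.31, then the clutch clicks: torque falls to almost nothing in 0.2 rad more, and beyond that it drives hard again. Let go, the clutch resets.
- bone_phantom: Cream foam-bone phantom, loose, 0.5 to 0.8 kg: a dome 75 mm high with a square foot. Origin: on the table under the dome. Foot: a block 62 mm wide (x -25 to 37), 30 mm high, out to y = -117; the dome's edge there is at y = -78. Back of the dome, at z = 18 mm where it can be pushed: y = 86, 85, 78, 60 at x = 20, 0, -20, -60. A lump, x 42 to 98, y 58 to 115, 28 mm high, stands beside it.
- foot_end (a point): Middle of the end face of the phantom's foot, 15 mm above the table; axes as the phantom's. Fully home the end face lies on the stop: y = 0 in the clamp's frame, the phantom's axes along the clamp's.
- drill_handpiece: drill handpiece, 192 mm long, 18 mm thick, lying on the table; bystander
- perforator: cranial perforator, black sleeve and steel tip, 175 mm long, lying on the table; bystander
- steel_cup: small steel cup, 68 mm across, 37 mm high; bystander
- saline_bottle: white bottle with a blue cap, 58 mm across, 138 mm high; bystander
- specimen_jar_1: specimen jar with a red lid, 40 mm across, 52 mm high; bystander
- specimen_jar_2: specimen jar with a yellow lid, 40 mm across, 52 mm high; bystander
Things that resemble listed ones, but are neither listed nor needed, are in the scene too. There is more than one size of the clamp; the job needs the larger.

How it is judged:
By the outcome, as a careful person would: the job done as asked, in the order asked, and still so for the second after the job is handed in, with the robot touching nothing.
It also fails if it takes over 72 s, if anything falls off the work surface, if the arm or the gripper's body presses on something with over 40 N, if the wrist force passes 120 N, or if a joint passes its speed limit or range.

ROBOT

A 6-joint arm with a two-finger parallel gripper is mounted at the origin on a cart in front of the work surface, level with it; the furniture and walls round the work are solid. World frame = base frame: x ahead of the robot, y to its left, z up, the work surface at z = 0. Lengths are in m, angles in rad, forces in N, time in s.
With the tool pointing down it reaches from about 0.275 to 0.825 m from the base axis. Payload 5.2 kg.
Tool frame: the origin (TCP) lies on the centre line of the jaws, within the pads' length; the fingertips stand 8 mm ahead of it and the grasp point (between the pads) lies 11 mm behind it (nose_length is the distance from the TCP to the fingertips, in m); z points along the fingers, y is the line along which they close (so a half turn about z gives the same grasp; the last joint's range is limited). The gripper opens to 93 mm and grips with 3 to 60 N. Pads are 15 mm wide; open, the fingers measure 128 mm over their backs; the gripper's body (75 mm by 188 mm) begins 65 mm behind the grasp point.
Start: joints at [0.993, 0.259, 1.535, -0, 1.348, -0.203], TCP at [0.201, 0.512, 0.227] pointing down, gripper open.
Joint ranges: [-3.14, 3.14], [-0.91, 2.08], [0.19, 2.58], [-1.22, 4.36], [0.22, 2.71], [-3.12, 3.12]. Speed limits (rad/s): [2.57, 2.57, 3.14, 3.14, 3.14, 3.14].

INTERFACE

Orientations are given as a unit quaternion [w, x, y, z].
In Python, from station import sense, snapshot, close_job, nose_length gives the robot as it stands.
- The arm moves only by the tool play_rows, never from a script. Its argument "plan" is a list of rows, each a list of 5 numbers: the closure, from -1 (fully open) to 1 (shut), so that 0 is half open, then the shift along the tool's x, y, z as a fraction of full scale, then the turn about the tool's z as a fraction of full scale. In form: [[jaw, tx, ty, tz, yaw], ...]. A call has 1 to 10 rows; each row is the pose to reach, as a shift and turn from the pose commanded when the call began, along the tool's axes at that moment, turning the shorter way round; what a row does not reach only later rows make up. Full scale, the value 1, is 0.25 m for a shift and 360 degrees for a turn. A row lasts 1/12 s, in which the tool goes at most 41.7 mm and 7.16 degrees, less where a joint would pass 70% of its speed; a pose out of reach is approached as far as the arm can. A call with a number of a shift or a turn outside -1 to 1 is refused whole. A call with a gripper value outside its range is refused whole. The fingers move at their own pace and stop on an object; "newtons" is the grip in N (left out, the last holds). Time passes only in rows, so rows that repeat a pose let the fingers close. It gives the time, the measured TCP pose, the force, the opening and the grip force at its end, in the units of the state.
- sense(): the state, without advancing time (a new reading comes with each control period).
- snapshot(name): name is "scene" or "side" or "wrist"; returns a dict with "frame" (420x560x3 uint8, blue, green, red), "K" (3x3 intrinsics, pixels), "extrinsics" (4x4, takes a point from camera to world coordinates); the wrist camera has in their place "tool_from_camera" (4x4, takes a point from camera to tool coordinates, whose origin is the TCP and whose axes are the flange's). Camera axes: x right, y down, z forward; pixel columns grow to the right and rows downward; lengths in m; the calibration is good to about 2 mm. A picture is of the moment at which its call begins: read the wrist's pose just before it. There is no depth.
- close_job(): hands the job in; it is judged then, once.
The state is a dict: "time_s": time; "joints": joint angles; "qvel": joint speeds; "tau": joint torques, N m; "tool_pos": TCP position; "tool_rot": TCP orientation; "ft_force": force on the tool from outside, world axes, zero at the start; "torque": the same for the moment, N m; "gripper_width": opening from 0.0 (shut) to 1.0 (fully open); "finger_force": force on a finger pad.
Only numpy, scipy, OpenCV 4.12 (cv2) and the standard library are available. Lean on these libraries where they do the work, as an engineer would, in place of code of your own. Each camera call takes 0.05 s, during which the arm holds its last target. There are 200 camera calls.

## Working session

There is one attempt and no reset: what is moved stays moved. The work goes in short steps, Python scripts to look and compute and a tool call to move; the robot and the scene stay as the last step left them, time stands still between calls to the robot, and variables do not carry over. Pictures are saved under pics/ and viewed, at most 10 in all, crops included, and the job is handed in when it is done.

Besides the shell and the picture viewer there is one more tool, called after "Call:" as name(argument=value, ...) on one line, values as JSON. play_rows: Moves the arm, as the interface text tells. Its arguments: {"type":"object","properties":{"plan":{"type":"array"},"newtons":{"type":"number"}},"required":["plan"]}

```bash
mkdir -p pics; cat > h.py <<'E'
from station import sense, snapshot, close_job, nose_length
import numpy as np, cv2
from scipy.spatial.transform import Rotation as R
def snap(n,f):
    s=sense(); d=snapshot(n); cv2.imwrite('pics/'+f,d['frame'])
    K=np.array(d['K'])
    if 'extrinsics' in d: T=np.array(d['extrinsics'])
    else:
        q=s['tool_rot']; M=np.eye(4); M[:3,:3]=R.from_quat([q[1],q[2],q[3],q[0]]).as_matrix(); M[:3,3]=s['tool_pos']
        T=M@np.array(d['tool_from_camera'])
    np.savez('pics/'+f+'.npz',K=K,T=T); return d['frame'],K,T
def w(f,u,v,z):
    a=np.load('pics/'+f+'.npz');K,T=a['K'],a['T']
    d=T[:3,:3]@np.linalg.solve(K,[u,v,1.]);o=T[:3,3]
    return o+d*(z-o[2])/d[2]
def proj(f,P):
    a=np.load('pics/'+f+'.npz');K,T=a['K'],a['T']
    p=np.linalg.inv(T)@np.append(P,1); p=K@p[:3]; return p[:2]/p[2]
E
python3 - <<'E'
from h import *
for n in ('scene','side'):
    f,K,T=snap(n,n+'.png'); print(n,K[0,0],T.round(3).tolist())
s=sense();print(s['tool_pos'],s['tool_rot'],s['time_s'],s['ft_force'],nose_length)
E
```

```text
scene 545.7916617683426 [[0.89, -0.215, 0.403, -0.061], [-0.457, -0.401, 0.794, -1.332], [-0.009, -0.89, -0.455, 0.808], [0.0, 0.0, 0.0, 1.0]]
side 419.03503929416433 [[-0.998, 0.052, -0.029, 0.606], [0.056, 0.668, -0.742, 0.813], [-0.019, -0.743, -0.669, 0.925], [0.0, 0.0, 0.0, 1.0]]
[0.20107429 0.51141762 0.2259024 ] [-3.10779728e-04  1.86308259e-01  9.82490993e-01 -7.64264040e-04] 0.1 [-0.04874403  0.01238994  0.9420546 ] 0.008
```

View pics/scene.png

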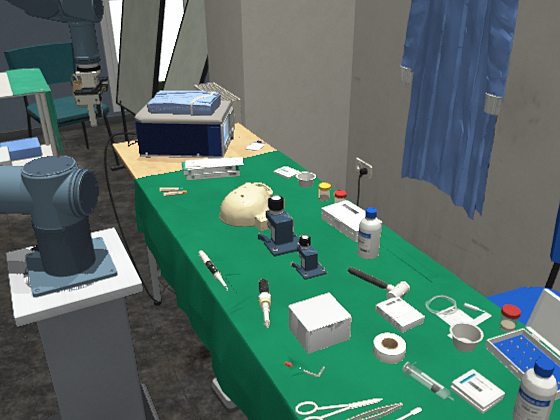

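View pics/side.png

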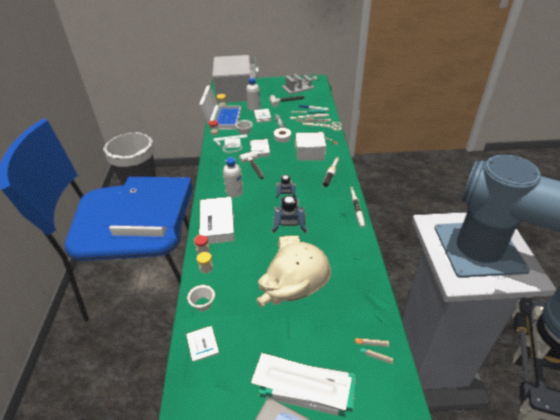

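The larger clamp is at side (289,213) / scene (278,225). A smaller look-alike clamp is at side (286,186) / scene (308,258). The phantom is at side (298,270), with its foot at about (289,243) towards the clamp. I'll choose the larger clamp and check it in an enlarged crop.

```bash
python3 - <<'E'
from h import *
a=cv2.imread('pics/side.png')[170:310,240:350]; a=cv2.resize(a,None,fx=4,fy=4,interpolation=cv2.INTER_CUBIC)
b=cv2.imread('pics/scene.png')[175:285,210:330][:, :80]
b=cv2.resize(b,None,fx=4.5,fy=5,interpolation=cv2.INTER_CUBIC)
c=np.zeros((560,800,3),np.uint8);c[:,:440]=a;c[:b.shape[0],440:800]=b[:560]
cv2.imwrite('pics/crop.png',c)
for p,z in(((289,201),.126),((289,228),0),((298,270),.04),((289,243),.03),((286,180),.1),((355,206),.01),((232,178),.1),((263,300),.01),((205,262),.05)): print(p,w('side.png',*p,z).round(3))
for p,z in(((276,202),.115),((245,205),.04)): print(p,w('scene.png',*p,z).round(3))
E
```

```text
(289, 201) [ 0.552 -0.11   0.126]
(289, 228) [ 0.552 -0.126  0.   ]
(298, 270) [0.541 0.079 0.04 ]
(289, 243) [ 0.558 -0.033  0.03 ]
(286, 180) [ 0.553 -0.243  0.1  ]
(355, 206) [ 0.33  -0.202  0.01 ]
(232, 178) [ 0.726 -0.267  0.1  ]
(263, 300) [0.639 0.149 0.01 ]
(205, 262) [0.794 0.04  0.05 ]
(276, 202) [ 0.551 -0.121  0.115]
(245, 205) [0.524 0.037 0.04 ]
```

View pics/crop.png

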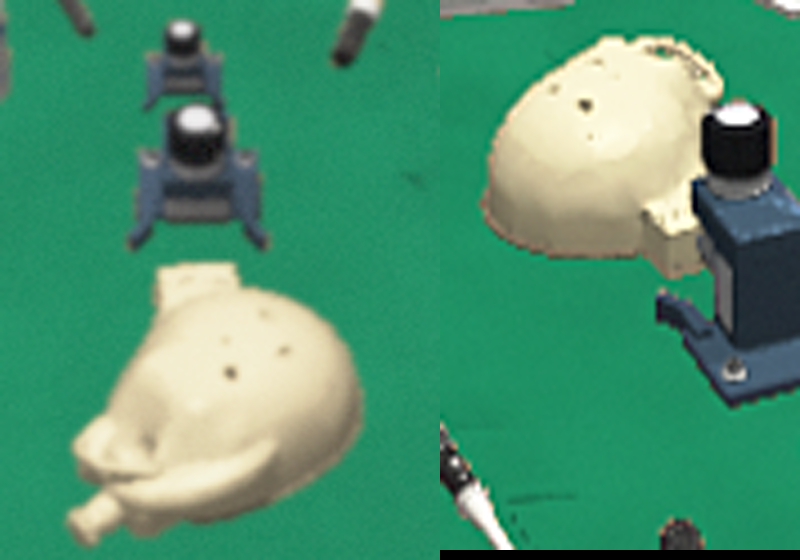

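The crop confirms the larger clamp (nearer, wider head), with its mouth open towards the phantom's foot. I'll move above them for a close look.

Call:
play_rows(plan=[[-1, -0.12, -0.08, -0.05, 0], [-1, -0.25, -0.17, -0.1, 0], [-1, -0.37, -0.25, -0.15, 0], [-1, -0.5, -0.34, -0.2, 0], [-1, -0.62, -0.42, -0.25, 0], [-1, -0.75, -0.51, -0.3, 0], [-1, -0.87, -0.59, -0.35, 0], [-1, -1, -0.68, -0.4, 0]])

```text
time_s: 0.77
tool_pos: [0.372, 0.2606, 0.3271]
tool_rot: [-0.0, 0.186, 0.983, 0.0]
ft_force: [1.5, 0.1, -0.5]
gripper_width: 1.0
finger_force: 0.0
```

Call:
play_rows(plan=[[-1, -0.12, -0.08, -0.03, 0], [-1, -0.23, -0.15, -0.05, 0], [-1, -0.35, -0.22, -0.08, 0], [-1, -0.46, -0.3, -0.1, 0], [-1, -0.57, -0.38, -0.12, 0], [-1, -0.68, -0.45, -0.15, 0], [-1, -0.8, -0.5, -0.2, 0], [-1, -0.8, -0.5, -0.2, 0], [-1, -0.8, -0.5, -0.2, 0]])

```text
time_s: 1.52
tool_pos: [0.5129, 0.0713, 0.3761]
tool_rot: [-0.0, 0.188, 0.982, 0.0]
ft_force: [-0.8, -0.0, 0.5]
gripper_width: 1.002
finger_force: 0.0
```

```bash
python3 - <<'E'
from h import *
f,K,T=snap('wrist','w1.png');print(K[0,0],T.round(3).tolist())
s=sense();print(s['tool_pos'],s['tool_rot'],s['time_s'],s['joints'])
E
```

```text
307.3679175646786 [[0.369, 0.897, 0.243, 0.446], [0.929, -0.356, -0.096, 0.099], [0.001, 0.261, -0.965, 0.534], [0.0, 0.0, 0.0, 1.0]]
[0.51193946 0.07237651 0.37589806] [-8.91749472e-04  1.86955255e-01  9.82368018e-01  1.22105320e-04] 1.5667 [-7.58439891e-02  1.42268432e-01  1.32519207e+00  4.44848932e-04
  1.67587707e+00 -1.27047022e+00]
```

View pics/w1.png

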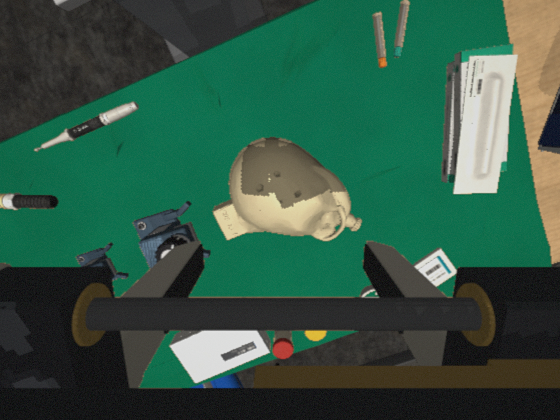

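The view shows the phantom at about (290,190), its foot end at about (228,222) and the clamp at about (165,235). I'll enlarge it for the corner pixels.

```bash
python3 - <<'E'
from h import *
a=cv2.imread('pics/w1.png')[120:280,125:365]; a=cv2.resize(a,(792,528),interpolation=cv2.INTER_CUBIC)
a=cv2.convertScaleAbs(a,alpha=1.3,beta=15)
cv2.imwrite('pics/c2.png',a)
E
```

```text
(no output)
```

View pics/c2.png

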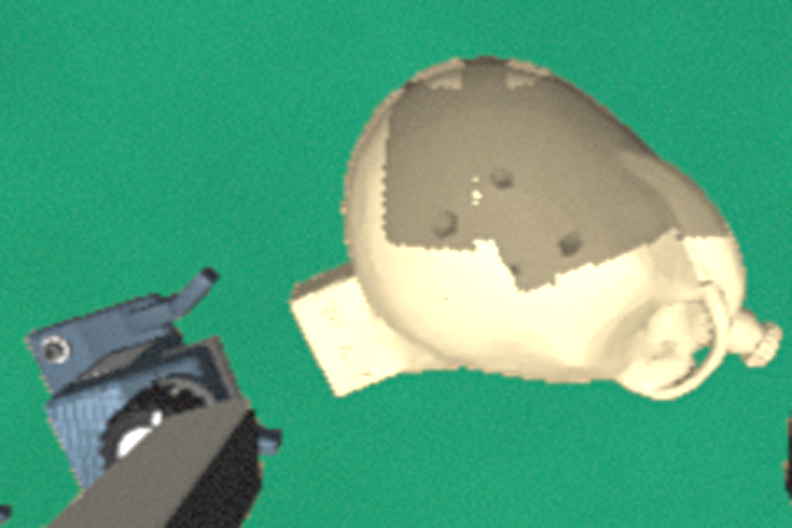

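```bash
python3 - <<'E'
from h import *
g=lambda x,y,z: w('w1.png',125+x/3.3,120+y/3.3,z)
A=g(297,302,.03);B=g(338,395,.03);print('foot',A,B,np.linalg.norm(A-B),np.degrees(np.arctan2(*(B-A)[[1,0]])))
A2=g(405,372,.03);print('foot side',A2,np.degrees(np.arctan2(*(A2-B)[[1,0]]))-90)
C=g(50,403,.084);D=g(216,338,.084);print('head',C,D,np.linalg.norm(C-D),np.degrees(np.arctan2(*(D-C)[[1,0]]))-90)
print('knob',g(138,441,.126))
E=g(28,335,.006);F=g(158,295,.018);print('plate',E,g(165,293,.01),np.degrees(np.arctan2(*(g(165,293,.006)-E)[[1,0]]))-90)
# side view estimates (crop px/4+240, /4+170)
s=lambda x,y,z:w('side.png',240+x/4,170+y/4,z)
print('side knob top',s(202,117,.126),'cheek tips',s(133,243,.018),s(265,243,.018),'foot',s(158,268,.03),s(237,266,.03))
print('head front',s(162,195,.06),s(230,195,.06))
E
```

```text
foot [ 0.531821   -0.05911624  0.03      ] [ 0.58604987 -0.06052627  0.03      ] 0.05424719482493173 -1.4894351258544438
foot side [ 0.58732545 -0.02255978  0.03      ] -1.9242730658694427
head [ 0.52447296 -0.17146642  0.084     ] [ 0.52447023 -0.08440619  0.084     ] 0.0870602285276598 0.001790319688311115
knob [ 0.5466962  -0.11925853  0.126     ]
plate [ 0.49879849 -0.21052664  0.006     ] [ 0.50468905 -0.12878948  0.01      ] -4.530982145403158
side knob top [ 0.54686676 -0.1171518   0.126     ] cheek tips [ 0.60189851 -0.09916222  0.018     ] [ 0.50118431 -0.09152328  0.018     ] foot [ 0.58441102 -0.05937232  0.03      ] [ 0.52566948 -0.05702881  0.03      ]
head front [ 0.57828994 -0.1063859   0.06      ] [ 0.52727437 -0.10245794  0.06      ]
```

Call:
play_rows(plan=[[-1, -0.1, -0.1, 0.06, 0.02], [-1, -0.2, -0.2, 0.12, 0.04], [-1, -0.3, -0.31, 0.18, 0.06], [-1, -0.3, -0.31, 0.18, 0.08], [-1, -0.3, -0.31, 0.18, 0.1], [-1, -0.3, -0.31, 0.18, 0.12], [-1, -0.3, -0.31, 0.18, 0.14], [-1, -0.3, -0.31, 0.18, 0.16], [-1, -0.3, -0.31, 0.18, 0.18], [-1, -0.3, -0.31, 0.18, 0.19]])

```text
time_s: 2.4
tool_pos: [0.5525, -0.0251, 0.3313]
tool_rot: [-0.001, 0.708, 0.706, -0.0]
ft_force: [0.3, 0.1, -0.5]
gripper_width: 0.999
finger_force: 0.0
```

Call:
play_rows(plan=[[-1, 0, 0, 0, 0], [-1, 0, 0, 0, 0]])

```text
time_s: 2.57
tool_pos: [0.5528, -0.0256, 0.3314]
tool_rot: [-0.0, 0.705, 0.709, -0.0]
ft_force: [-0.4, -1.0, 0.2]
gripper_width: 1.003
finger_force: 0.0
```

```bash
python3 - <<'E'
from h import *
f,K,T=snap('wrist','w2.png');print(T[:3,3].round(3))
a=cv2.resize(f[90:310,130:430],None,fx=2.65,fy=2.65,interpolation=cv2.INTER_CUBIC)
cv2.imwrite('pics/c3.png',cv2.convertScaleAbs(a,alpha=1.3,beta=15))
s=sense();print(s['tool_pos'],s['tool_rot'],s['time_s'],s['joints'])
E
```

```text
[0.552 0.048 0.489]
[ 0.55290714 -0.0258577   0.33151146] [-3.06001028e-04  7.04957475e-01  7.09249502e-01 -9.11669864e-05] 2.6167 [-2.48373104e-01  2.18177689e-01  1.33587990e+00  1.54565207e-04
  1.58815467e+00 -2.54440322e-01]
```

View pics/c3.png

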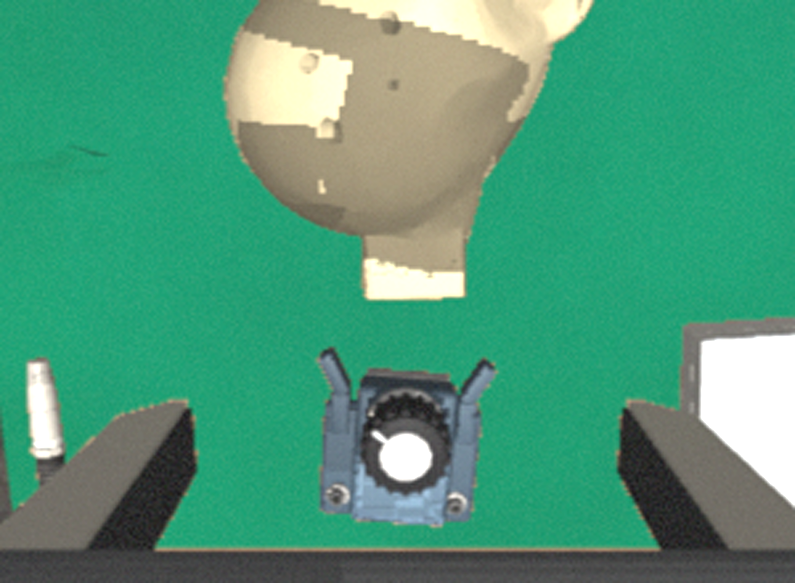

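Here the foot end corners are at crop (366,299) and (465,297), the cheek tips at (328,352) and (488,364), the bolts at (337,494) and (456,504), and the knob top at (405,457).

```bash
cat >> h.py <<'E'
g=lambda x,y,z: w('w2.png',130+x/2.65,90+y/2.65,z)
E
python3 - <<'E'
from h import *
ang=lambda a,b:np.degrees(np.arctan2(*(b-a)[[1,0]]))
def show(n,a,b):print(n,a[:2].round(4),b[:2].round(4),'mid',((a+b)/2)[:2].round(4),'len',np.linalg.norm(a-b).round(4),'ang',ang(a,b).round(2))
show('foot',g(366,299,.03),g(465,297,.03))
show('footside',g(465,297,.03),g(466,250,.03))
show('tips',g(328,352,.018),g(488,364,.018))
show('headfront',g(363,371,.084),g(452,378,.084))
show('bolts',g(337,494,.009),g(456,504,.009))
show('cheekouter',g(323,425,.018),g(481,430,.018))
print('knob',g(405,457,.126), g(407,440,.11))
show('dome lr',g(225,90,.02),g(547,90,.02))
E
```

```text
foot [ 0.5303 -0.064 ] [ 0.5876 -0.0625] mid [ 0.559  -0.0632] len 0.0574 ang 1.53
footside [ 0.5876 -0.0625] [ 0.5875 -0.0349] mid [ 0.5876 -0.0487] len 0.0276 ang 90.24
tips [ 0.5065 -0.1001] [ 0.6036 -0.1072] mid [ 0.555  -0.1036] len 0.0974 ang -4.17
headfront [ 0.531  -0.0897] [ 0.5778 -0.0933] mid [ 0.5544 -0.0915] len 0.0469 ang -4.41
bolts [ 0.5096 -0.1992] [ 0.5868 -0.2059] mid [ 0.5482 -0.2026] len 0.0775 ang -4.96
cheekouter [ 0.5025 -0.1475] [ 0.6006 -0.1503] mid [ 0.5515 -0.1489] len 0.0982 ang -1.62
knob [ 0.55322916 -0.11914377  0.126     ] [ 0.55421641 -0.11723512  0.11      ]
dome lr [0.4524 0.0523] [0.6309 0.0534] mid [0.5417 0.0528] len 0.1785 ang 0.34
```

The clamp origin is about (0.552,-0.135) with yaw about -4.3°. The foot end is about (0.559,-0.063) with yaw about 0°, so I need to push about 72 mm while turning about 4° clockwise. Next I'll place the half-open fingers behind the dome.

Call:
play_rows(plan=[[0.14, 0.13, 0, 0.08, 0], [0.14, 0.26, -0.01, 0.16, -0.02], [0.14, 0.39, -0.01, 0.25, -0.037], [0.14, 0.52, -0.02, 0.33, -0.037], [0.14, 0.65, -0.024, 0.42, -0.037], [0.14, 0.78, -0.024, 0.5, -0.037], [0.14, 0.78, -0.024, 0.5, -0.037], [0.14, 0.78, -0.024, 0.5, -0.037], [0.14, 0.78, -0.024, 0.5, -0.037]])

```text
time_s: 3.37
tool_pos: [0.5471, 0.168, 0.207]
tool_rot: [0.0, 0.619, 0.786, -0.0]
ft_force: [-0.1, -0.8, -0.1]
gripper_width: 0.442
finger_force: 0.0
```

```bash
python3 - <<'E'
from h import *
f,K,T=snap('wrist','w3.png')
s=sense();print(s['tool_pos'],s['gripper_width'],s['time_s'],s['joints'],s['ft_force'])
q=s['tool_rot'];print(R.from_quat([q[1],q[2],q[3],q[0]]).as_matrix()[:,0])
E
```

```text
[0.54760613 0.16739612 0.20756766] 0.433794595535033 3.4167 [ 1.02291428e-01  3.11271550e-01  1.51027220e+00 -5.65952002e-04
  1.31859134e+00 -1.32975669e-01] [ 0.07216633 -0.12638957  0.76578715]
[-2.33239124e-01  9.72419132e-01 -7.36657505e-04]
```

View pics/w3.png

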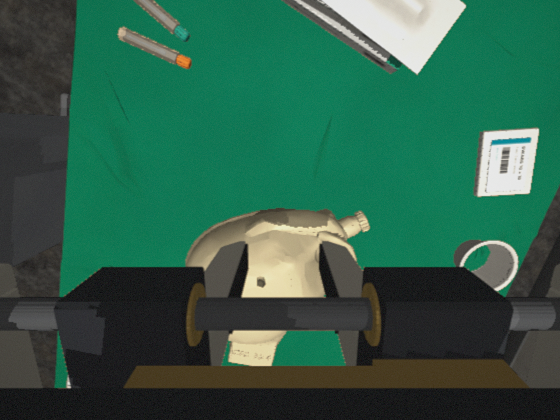

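```bash
python3 - <<'E'
from h import *
for u,v in ((200,240),(225,220),(250,213),(275,210),(300,210),(325,213),(338,226),(345,216),(362,212),(368,225),(345,240)):
    print(u,v,w('w3.png',u,v,.018)[:2].round(3), w('w3.png',u,v,.0)[:2].round(3))
T=[.5472,.165,.01]
for dx in(-.0375,-.02,.02,.0375): print(dx,proj('w3.png',[.5472+dx*.972,.165+dx*.233,.01]))
E
```

```text
200 240 [0.464 0.089] [0.461 0.082]
225 220 [0.489 0.121] [0.487 0.115]
250 213 [0.516 0.136] [0.515 0.131]
275 210 [0.543 0.147] [0.544 0.142]
300 210 [0.572 0.153] [0.574 0.149]
325 213 [0.601 0.157] [0.605 0.152]
338 226 [0.62  0.145] [0.625 0.14 ]
345 216 [0.625 0.159] [0.63  0.155]
362 212 [0.643 0.168] [0.649 0.164]
368 225 [0.655 0.154] [0.661 0.15 ]
345 240 [0.633 0.13 ] [0.639 0.124]
-0.0375 [250.12535206 194.31161955]
-0.02 [264.97481379 194.3267876 ]
0.02 [298.90627821 194.36144703]
0.0375 [313.74684959 194.376606  ]
```

The dome's back edge runs along rows 210–213 (columns 250–325). That puts it at y ≈ 0.14–0.15, a little further back than estimated, so I'll descend with more room behind it.

Call:
play_rows(plan=[[0.14, 0.07, 0.016, 0.1, 0], [0.14, 0.07, 0.016, 0.22, 0], [0.14, 0.07, 0.016, 0.34, 0], [0.14, 0.07, 0.016, 0.46, 0], [0.14, 0.07, 0.016, 0.56, 0], [0.14, 0.07, 0.016, 0.66, 0], [0.14, 0.07, 0.016, 0.72, 0], [0.14, 0.07, 0.016, 0.76, 0], [0.14, 0.07, 0.016, 0.76, 0], [0.14, 0.07, 0.016, 0.76, 0]])

```text
time_s: 4.25
tool_pos: [0.5478, 0.1851, 0.0174]
tool_rot: [0.0, 0.62, 0.785, 0.0]
ft_force: [0.6, -0.5, -0.2]
gripper_width: 0.426
finger_force: 0.0
```

Call:
play_rows(plan=[[0.14, -0.014, -0.003, 0, 0], [0.14, -0.027, -0.007, 0, 0], [0.14, -0.041, -0.01, 0, 0], [0.14, -0.054, -0.013, 0, 0], [0.14, -0.066, -0.016, 0, 0], [0.14, -0.078, -0.019, 0, 0], [0.14, -0.09, -0.022, 0, 0], [0.14, -0.102, -0.025, 0, 0], [0.14, -0.112, -0.027, 0, 0], [0.14, -0.12, -0.029, 0, 0]])

```text
time_s: 5.08
tool_pos: [0.5468, 0.1547, 0.0166]
tool_rot: [-0.0, 0.62, 0.785, -0.0]
ft_force: [-0.2, -0.3, -0.4]
gripper_width: 0.428
finger_force: 0.0
```

```bash
python3 - <<'E'
from h import *
s=sense();print(s['tool_pos'],s['ft_force'],s['torque'])
a,_,_=snap('side','s2.png')
f=lambda i:cv2.resize(i[175:315,240:350],None,fx=4,fy=4,interpolation=cv2.INTER_CUBIC)[:560]
b,_,_=snap('scene','sc2.png')
b=cv2.resize(b[165:285,205:295],(360,480),interpolation=cv2.INTER_CUBIC)
c=np.zeros((560,800,3),np.uint8);c[:,:440]=f(a);c[:480,440:]=b;cv2.imwrite('pics/c4.png',c)
E
```

```text
[0.54680944 0.15473462 0.01657618] [-0.22206315 -0.2963345  -0.42424003] [-0.09525398 -0.01089685  0.06767392]
```

View pics/c4.png

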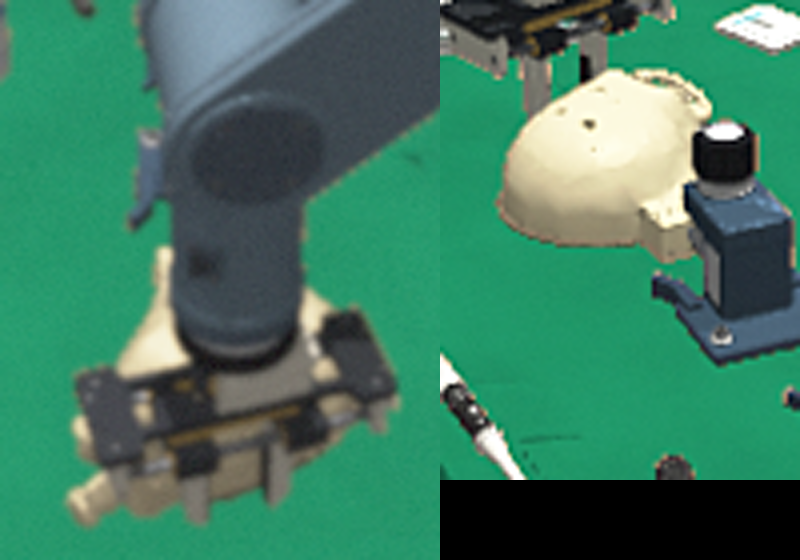

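The fingers sit just behind the dome, clear of the lump, and are not touching yet. Now pushing slowly.

Call:
play_rows(plan=[[0.14, -0.008, -0.002, 0, 0], [0.14, -0.016, -0.004, 0, 0], [0.14, -0.024, -0.006, 0, 0], [0.14, -0.032, -0.008, 0, 0], [0.14, -0.04, -0.009, 0, 0], [0.14, -0.048, -0.011, 0, 0], [0.14, -0.056, -0.012, 0, 0], [0.14, -0.064, -0.013, 0, 0], [0.14, -0.072, -0.014, 0, 0], [0.14, -0.079, -0.015, 0, 0.001]])

```text
time_s: 6.02
tool_pos: [0.5475, 0.1351, 0.0166]
tool_rot: [-0.0, 0.622, 0.783, -0.0]
ft_force: [-0.4, 3.6, -0.3]
gripper_width: 0.432
finger_force: 1.8
```

```bash
python3 - <<'E'
from h import *
s=sense();print(s['tool_pos'],s['ft_force'],s['torque'])
E
```

```text
[0.5475127  0.13514535 0.01655823] [-0.39817906  3.58315383 -0.3444921 ] [ 0.67875212  0.19266518 -0.15048324]
```

Call:
play_rows(plan=[[0.14, -0.012, -0.0013, 0, 0.0005], [0.14, -0.024, -0.0025, 0, 0.001], [0.14, -0.036, -0.004, 0, 0.0016], [0.14, -0.048, -0.005, 0, 0.0021], [0.14, -0.06, -0.0065, 0, 0.0026], [0.14, -0.072, -0.0075, 0, 0.0032], [0.14, -0.084, -0.009, 0, 0.0037], [0.14, -0.096, -0.01, 0, 0.0042], [0.14, -0.108, -0.0115, 0, 0.0048], [0.14, -0.12, -0.0127, 0, 0.0053]])

```text
time_s: 6.85
tool_pos: [0.5516, 0.1047, 0.0167]
tool_rot: [0.0, 0.635, 0.773, 0.0]
ft_force: [-0.3, 4.0, -1.4]
gripper_width: 0.432
finger_force: 1.4
```

```bash
python3 - <<'E'
from h import *
s=sense();print(s['tool_pos'],s['ft_force'],s['torque'])
q=s['tool_rot'];print(R.from_quat([q[1],q[2],q[3],q[0]]).as_matrix()[:,0])
b,_,_=snap('scene','sc3.png'); b=cv2.resize(b[180:260,215:315],(800,600)[0:2] and (750,600),interpolation=cv2.INTER_CUBIC)
cv2.imwrite('pics/c5.png',b)
E
```

```text
[0.55162084 0.10468191 0.01665358] [-0.3400712   3.95760053 -1.35957648] [0.5687878  0.13895589 0.01525032]
[-1.93655580e-01  9.81069565e-01 -1.58991324e-04]
```

View pics/c5.png

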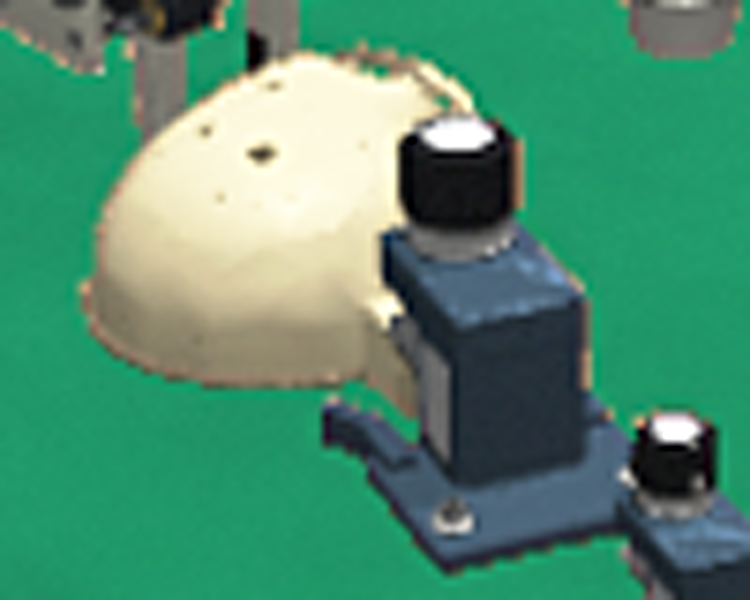

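The foot is entering the mouth between the cheeks, about 25–35 mm short. I'll keep pushing.

Call:
play_rows(plan=[[0.14, -0.01, -0.0008, 0, 0.0005], [0.14, -0.02, -0.0016, 0, 0.0009], [0.14, -0.03, -0.0023, 0, 0.0014], [0.14, -0.04, -0.003, 0, 0.0018], [0.14, -0.05, -0.0039, 0, 0.0022], [0.14, -0.06, -0.0046, 0, 0.0027], [0.14, -0.07, -0.0054, 0, 0.0031], [0.14, -0.08, -0.0062, 0, 0.0036], [0.14, -0.09, -0.007, 0, 0.004], [0.14, -0.1, -0.0077, 0, 0.0044]])

```text
time_s: 7.73
tool_pos: [0.5533, 0.0819, 0.0165]
tool_rot: [-0.002, 0.646, 0.763, 0.0]
ft_force: [-2.9, 10.1, 1.2]
gripper_width: 0.432
finger_force: 5.2
```

Call:
play_rows(plan=[[0.14, -0.004, -0.0003, 0, 0.0002], [0.14, -0.008, -0.0006, 0, 0.0004], [0.14, -0.012, -0.001, 0, 0.0006], [0.14, -0.016, -0.0013, 0, 0.0008], [0.14, -0.02, -0.0016, 0, 0.001]])

```text
time_s: 8.15
tool_pos: [0.5546, 0.0753, 0.0166]
tool_rot: [-0.0, 0.648, 0.762, -0.0]
ft_force: [-0.2, 4.4, -1.0]
gripper_width: 0.43
finger_force: 1.8
```

Call:
play_rows(plan=[[0.14, -0.004, -0.0003, 0, 0], [0.14, -0.008, -0.0006, 0, 0], [0.14, -0.012, -0.001, 0, 0], [0.14, -0.016, -0.0013, 0, 0]])

```text
time_s: 8.48
tool_pos: [0.555, 0.0725, 0.0166]
tool_rot: [-0.001, 0.649, 0.761, 0.001]
ft_force: [-0.9, 13.4, -0.7]
gripper_width: 0.429
finger_force: 6.0
```

```bash
python3 - <<'E'
from h import *
s=sense();print(s['tool_pos'],s['ft_force'],s['torque'])
q=s['tool_rot'];print(R.from_quat([q[1],q[2],q[3],q[0]]).as_matrix()[:,0])
E
```

```text
[0.55500066 0.07251652 0.01657534] [-0.92447558 13.40162495 -0.71345375] [ 2.39069076  0.12955787 -0.27059718]
[-0.15887455  0.98729498  0.0027385 ]
```

Call:
play_rows(plan=[[0.14, -0.003, -0.0002, 0, 0], [0.14, -0.006, -0.0004, 0, 0], [0.14, -0.006, -0.0004, 0, 0], [0.14, -0.006, -0.0004, 0, 0]])

```text
time_s: 8.82
tool_pos: [0.555, 0.0724, 0.0166]
tool_rot: [-0.002, 0.649, 0.761, 0.002]
ft_force: [-0.4, 14.6, -0.7]
gripper_width: 0.431
finger_force: 6.8
```

```bash
python3 - <<'E'
from h import *
s=sense();print(s['tool_pos'],s['ft_force'],s['torque'])
q=s['tool_rot'];print(R.from_quat([q[1],q[2],q[3],q[0]]).as_matrix()[:,0])
b,_,_=snap('scene','sc4.png'); a,_,_=snap('side','s4.png')
c=np.hstack([cv2.resize(b[180:260,240:290],(375,600),interpolation=cv2.INTER_CUBIC),cv2.resize(a[190:270,260:315],(412,600),interpolation=cv2.INTER_CUBIC)])
cv2.imwrite('pics/c6.png',c)
E
```

```text
[0.55503888 0.07236009 0.01659692] [-0.35233372 14.60955016 -0.71895554] [ 2.79974526  0.09071801 -0.3902864 ]
[-0.15864905  0.98732537  0.00437002]
```

View pics/c6.png

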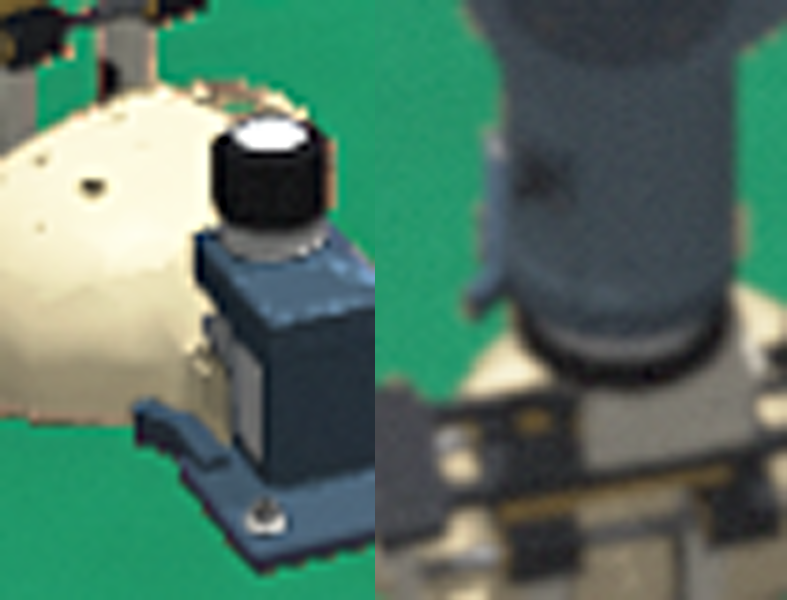

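It has stopped hard at 14.6 N, but the z-moment shows only the -x finger bearing. I'll turn the tool slightly clockwise so both fingers square the foot.

Call:
play_rows(plan=[[0.14, 0, 0, 0, 0.001], [0.14, 0, 0, 0, 0.002], [0.14, 0, 0, 0, 0.003], [0.14, 0, 0, 0, 0.004], [0.14, 0, 0, 0, 0.005], [0.14, 0, 0, 0, 0.005]])

```text
time_s: 9.42
tool_pos: [0.5553, 0.0719, 0.0166]
tool_rot: [-0.001, 0.66, 0.751, 0.001]
ft_force: [0.7, 14.0, -1.3]
gripper_width: 0.431
finger_force: 5.7
```

```bash
python3 - <<'E'
from h import *
s=sense();print(s['tool_pos'],s['ft_force'],s['torque'])
q=s['tool_rot'];print(R.from_quat([q[1],q[2],q[3],q[0]]).as_matrix()[:,0])
E
```

```text
[0.55530532 0.07187189 0.01660186] [ 0.65858881 14.00471938 -1.28698907] [ 2.45715028  0.05382522 -0.24229516]
[-0.1278434   0.99178842  0.00343461]
```

Call:
play_rows(plan=[[0.14, 0, 0, 0, 0.001], [0.14, 0, 0, 0, 0.002], [0.14, 0, 0, 0, 0.003], [0.14, 0, 0, 0, 0.004], [0.14, 0, 0, 0, 0.005], [0.14, 0, 0, 0, 0.005]])

```text
time_s: 9.92
tool_pos: [0.5557, 0.0718, 0.0166]
tool_rot: [-0.001, 0.672, 0.741, 0.001]
ft_force: [2.0, 12.6, -3.2]
gripper_width: 0.428
finger_force: 6.1
```

```bash
python3 - <<'E'
from h import *
s=sense();print(s['tool_pos'],s['ft_force'],s['torque'])
q=s['tool_rot'];print(R.from_quat([q[1],q[2],q[3],q[0]]).as_matrix()[:,0])
E
```

```text
[0.55567552 0.07176921 0.01658556] [ 1.96676458 12.63674668 -3.24113508] [ 2.43591548 -0.17700812  0.17295084]
[-0.09774509  0.99520711  0.00294889]
```

Call:
play_rows(plan=[[0.14, -0.003, 0, 0, 0], [0.14, -0.006, 0, 0, 0], [0.14, -0.006, 0, 0, 0]])

```text
time_s: 10.17
tool_pos: [0.5563, 0.0714, 0.0166]
tool_rot: [-0.001, 0.672, 0.741, 0.002]
ft_force: [2.4, 18.0, -3.4]
gripper_width: 0.43
finger_force: 8.3
```

```bash
python3 - <<'E'
from h import *
s=sense();print(s['tool_pos'],s['ft_force'],s['torque'])
E
```

```text
[0.55625197 0.07144547 0.01660592] [ 2.37753937 18.00160077 -3.43959275] [ 3.3580929  -0.42345937  0.21123308]
```

The foot is seated at 18 N with both fingers bearing and no further advance. Backing away and rising.

Call:
play_rows(plan=[[0.14, 0.01, 0, 0, 0], [0.14, 0.04, 0, 0, 0], [0.14, 0.09, 0, 0, 0], [0.14, 0.15, 0, 0, 0], [0.14, 0.16, 0, -0.1, 0], [0.0, 0.16, 0, -0.24, 0], [-0.5, 0.16, 0, -0.4, 0], [-1, 0.16, 0, -0.56, 0], [-1, 0.16, 0, -0.72, -0.02], [-1, 0.16, 0, -0.9, -0.04]])

```text
time_s: 11.0
tool_pos: [0.5509, 0.1079, 0.2403]
tool_rot: [0.0, 0.572, 0.82, -0.001]
ft_force: [1.5, -0.3, 0.2]
gripper_width: 0.736
finger_force: 0.0
```

Call:
play_rows(plan=[[-1, -0.1, 0, 0, 0], [-1, -0.22, 0, 0, 0], [-1, -0.34, 0, 0, 0], [-1, -0.44, 0, 0, 0], [-1, -0.5, 0, -0.15, 0], [-1, -0.54, 0, -0.3, 0], [-1, -0.54, 0, -0.3, 0.025], [-1, -0.54, 0, -0.3, 0.025], [-1, -0.54, 0, -0.3, 0.025]])

```text
time_s: 11.75
tool_pos: [0.5978, -0.0195, 0.3142]
tool_rot: [0.001, 0.637, 0.771, -0.0]
ft_force: [0.0, 0.2, 0.7]
gripper_width: 0.998
finger_force: 0.0
```

```bash
python3 - <<'E'
from h import *
f,K,T=snap('wrist','w5.png');print(T[:3,3].round(3))
a=cv2.resize(f[90:310,130:430],None,fx=2.65,fy=2.65,interpolation=cv2.INTER_CUBIC)
cv2.imwrite('pics/c7.png',cv2.convertScaleAbs(a,alpha=1.3,beta=15))
s=sense();print(s['tool_pos'],s['tool_rot'],s['time_s'],s['joints'])
q=s['tool_rot'];print(R.from_quat([q[1],q[2],q[3],q[0]]).as_matrix()[:,0])
E
```

```text
[0.584 0.053 0.472]
[ 0.59748484 -0.01912288  0.3134655 ] [ 2.79968856e-04  6.36194893e-01  7.71528273e-01 -3.23025754e-04] 11.8 [-2.17914871e-01  3.06666358e-01  1.26094994e+00 -8.29928906e-04
  1.57377108e+00 -4.09601065e-01]
[-1.90511959e-01  9.81684513e-01 -8.43022445e-04]
```

View pics/c7.png

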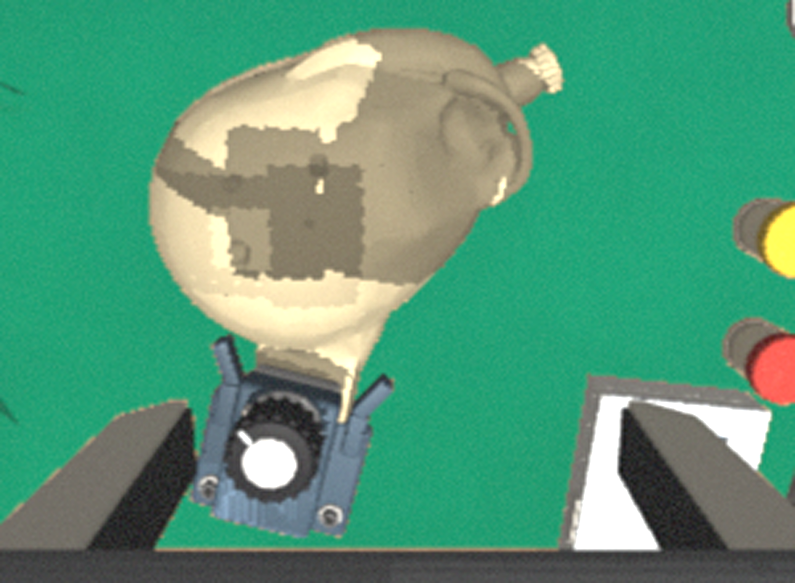

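The foot is deep in the mouth between the cheeks. Knob top is at crop (269,463), the head's front corners are at (247,373) and (340,387), and the foot's +x edge runs from (358,352) to (346,418).

```bash
python3 - <<'E'
from h import *
g=lambda x,y,z: w('w5.png',130+x/2.65,90+y/2.65,z)
ang=lambda a,b:np.degrees(np.arctan2(*(b-a)[[1,0]]))
print('knob',g(269,463,.126)); print('bolts',ang(g(208,487,.009),g(330,515,.009)),'tips',ang(g(223,343,.018),g(385,381,.018)),((g(223,343,.018)+g(385,381,.018))/2).round(4),'head',ang(g(247,373,.084),g(340,387,.084)))
print('footedge',g(358,352,.03),g(346,418,.03),ang(g(346,418,.03),g(358,352,.03))-90)
# predicted home foot corners in crop
o=np.array([.5525,-.135]);t=np.radians(-4.3);X=np.array([np.cos(t),np.sin(t)]);Y=np.array([-X[1],X[0]])
for x,y,z in((31,0,30),(31,39,30),(-31,39,30),(-31,0,30)): p=o+X*x/1e3+Y*y/1e3; print((x,y),((proj('w5.png',[*p,z/1e3])-[130,90])*2.65).round())
for x,y in((-100,100),): pass
P=lambda x,y,z: ((proj('w5.png',[*(o+Y*.117-X*.006+X*x/1e3+Y*y/1e3),z/1e3])-[130,90])*2.65).round()
print('lump/back',P(98,115,28),P(98,58,28),P(20,86,18),P(-60,60,18))
E
```

```text
knob [ 0.55336307 -0.11871767  0.126     ]
bolts -3.6270150588001044 tips -3.1982416390097663 [ 0.5549 -0.1048  0.018 ] head 1.6606997151732306
footedge [ 0.58458566 -0.08898002  0.03      ] [ 0.58466756 -0.12985925  0.03      ] 0.11479602433423963
(31, 0) [342. 429.]
(31, 39) [358. 368.]
(-31, 39) [252. 341.]
(-31, 0) [238. 403.]
lump/back [564.  55.] [531. 163.] [404.  71.] [247.  79.]
```

```bash
python3 - <<'E'
from h import *
im=cv2.imread('pics/w5.png').astype(int)
L=[]
for v in range(215,252):
    r=im[v]; m=(r[:,2]>r[:,1]+3)&(r[:,2]>r[:,0]+20)   # cream: R>G, R>>B
    c=np.where(m[200:300])[0]
    if len(c):
        u=200+c.max(); p=w('w5.png',u+.5,v,.03); L.append((v,u,*p[:2].round(4)))
for l in L: print(*l)
E
```

```text
215 272 0.5933 -0.0748
216 272 0.5936 -0.0764
217 271 0.5924 -0.0782
218 271 0.5927 -0.0797
219 270 0.5915 -0.0815
220 269 0.5903 -0.0834
221 269 0.5906 -0.0849
222 268 0.5894 -0.0867
223 268 0.5897 -0.0883
224 267 0.5885 -0.0901
225 267 0.5887 -0.0917
226 266 0.5875 -0.0935
227 266 0.5878 -0.0951
228 265 0.5866 -0.0969
229 265 0.5869 -0.0985
230 264 0.5857 -0.1004
231 264 0.5859 -0.1019
232 264 0.5862 -0.1035
233 264 0.5865 -0.1051
234 263 0.5853 -0.107
235 263 0.5855 -0.1085
236 263 0.5858 -0.1101
237 263 0.5861 -0.1117
238 263 0.5864 -0.1133
239 262 0.5852 -0.1152
240 262 0.5854 -0.1168
241 262 0.5857 -0.1184
242 262 0.586 -0.12
243 262 0.5863 -0.1216
244 261 0.585 -0.1235
245 261 0.5853 -0.1252
246 261 0.5856 -0.1268
247 260 0.5844 -0.1287
248 260 0.5846 -0.1303
```

The foot's side edge agrees with the square-home prediction to within about a pixel. Next I'll move over the knob and wind the wrist back counter-clockwise.

Call:
play_rows(plan=[[-1, -0.09, -0.06, 0.05, -0.019], [-1, -0.18, -0.12, 0.1, -0.038], [-1, -0.27, -0.19, 0.16, -0.057], [-1, -0.357, -0.249, 0.22, -0.076], [-1, -0.357, -0.249, 0.28, -0.095], [-1, -0.357, -0.249, 0.34, -0.114], [-1, -0.357, -0.249, 0.4, -0.133], [-1, -0.357, -0.249, 0.44, -0.152], [-1, -0.357, -0.249, 0.44, -0.171], [-1, -0.357, -0.249, 0.44, -0.19]])

```text
time_s: 12.63
tool_pos: [0.5524, -0.1178, 0.2017]
tool_rot: [-0.002, 0.089, 0.996, 0.0]
ft_force: [-0.3, 0.1, -0.5]
gripper_width: 1.0
finger_force: 0.0
```

Call:
play_rows(plan=[[-1, 0, 0, 0, -0.019], [-1, 0, 0, 0, -0.038], [-1, 0, 0, 0, -0.057], [-1, 0, 0, 0, -0.076], [-1, 0, 0, 0, -0.095], [-1, 0, 0, 0, -0.114], [-1, 0, 0, 0, -0.133], [-1, 0, 0, 0, -0.152], [-1, 0, 0, 0, -0.171], [-1, 0, 0, 0, -0.19]])

```text
time_s: 13.47
tool_pos: [0.553, -0.118, 0.2027]
tool_rot: [-0.001, -0.486, 0.874, 0.0]
ft_force: [0.1, -0.1, 0.7]
gripper_width: 1.0
finger_force: 0.0
```

Call:
play_rows(plan=[[-1, 0, 0, 0, 0], [-1, 0, 0, 0, 0], [-1, 0, 0, 0, 0]])

```text
time_s: 13.72
tool_pos: [0.5533, -0.1182, 0.203]
tool_rot: [-0.0, -0.482, 0.876, 0.0]
ft_force: [0.3, -0.5, 0.0]
gripper_width: 1.002
finger_force: 0.0
```

```bash
python3 - <<'E'
from h import *
s=sense();print(s['tool_pos'],s['time_s'],s['joints'],s['torque'],s['tau'])
M=R.from_quat(np.array(s['tool_rot'])[[1,2,3,0]]).as_matrix();print(M.round(3).tolist())
d=np.array([.5535,-.1187,.102])-s['tool_pos'];print('tool frac',(M.T@d/.25).round(4))
E
```

```text
[ 0.55327105 -0.11815556  0.20304455] 13.7167 [-4.07368605e-01  3.03682640e-01  1.53236562e+00 -2.40954388e-04
  1.30615930e+00 -2.98358843e+00] [0.08394854 0.04207682 0.0409988 ] [ 1.86527154e-02 -4.58351827e+01 -2.79497409e+01 -8.31156783e-02
  2.35385516e-03 -3.10182979e-02]
[[-0.536, -0.844, -0.001], [-0.844, 0.536, 0.0], [0.0, 0.001, -1.0]]
tool frac [ 0.0012 -0.0022  0.4042]
```

Call:
play_rows(plan=[[-1, 0, 0, 0.08, 0], [-1, 0, 0, 0.16, 0], [-1, 0, -0.002, 0.24, 0], [-1, 0, -0.002, 0.32, 0], [-1, 0.001, -0.002, 0.38, 0], [-1, 0.001, -0.002, 0.404, 0], [-1, 0.001, -0.002, 0.404, 0]])

```text
time_s: 14.3
tool_pos: [0.5527, -0.1184, 0.1007]
tool_rot: [-0.001, -0.482, 0.876, 0.001]
ft_force: [-0.3, 1.2, 0.0]
gripper_width: 1.002
finger_force: 0.0
```

Call:
play_rows(plan=[[0, 0, 0, 0, 0], [0, 0, 0, 0, 0], [0.1, 0, 0, 0, 0], [0.2, 0, 0, 0, 0], [0.3, 0, 0, 0, 0], [0.3, 0, 0, 0, 0]], newtons=25)

```text
time_s: 14.8
tool_pos: [0.554, -0.1189, 0.1028]
tool_rot: [0.0, -0.483, 0.876, -0.0]
ft_force: [0.3, 0.1, 0.2]
gripper_width: 0.624
finger_force: 0.0
```

```bash
cat > t.py <<'E'
from h import *
s=sense();M=R.from_quat(np.array(s['tool_rot'])[[1,2,3,0]]).as_matrix()
print(np.round(s['tool_pos'],4),'t',s['time_s'],'j6',round(s['joints'][5],4),'F',np.round(s['ft_force'],1),'M',np.round(s['torque'],3),'tau6',round(s['tau'][5],3),'w',round(s['gripper_width'],3),'ff',round(s['finger_force'],1),'yaw',round(np.degrees(np.arctan2(M[1,0],M[0,0])),2))
E
python3 t.py
```

```text
[ 0.554  -0.1189  0.1028] t 14.8 j6 -2.9871 F [0.3 0.1 0.2] M [0.086 0.025 0.008] tau6 0.002 w 0.624 ff 0.0 yaw -122.25
```

Call:
play_rows(plan=[[0.3, 0, 0, 0, 0], [0.3, 0, 0, 0, 0], [0.3, 0, 0, 0, 0], [0.3, 0, 0, 0, 0], [0.3, 0, 0, 0, 0], [0.3, 0, 0, 0, 0], [0.3, 0, 0, 0, 0]])

```text
time_s: 15.38
tool_pos: [0.5535, -0.1187, 0.1024]
tool_rot: [-0.0, -0.483, 0.876, 0.0]
ft_force: [-2.0, 1.3, 4.5]
gripper_width: 0.448
finger_force: 25.0
```

```bash
python3 t.py
```

```text
[ 0.5535 -0.1187  0.1024] t 15.3833 j6 -2.9871 F [-2.   1.3  4.5] M [ 0.304  0.446 -0.02 ] tau6 -0.016 w 0.448 ff 25.0 yaw -122.24
```

The knob is gripped (41.7 mm) and well centred. Turning clockwise slowly.

Call:
play_rows(plan=[[0.3, 0, 0, 0, 0.004], [0.3, 0, 0, 0, 0.008], [0.3, 0, 0, 0, 0.012], [0.3, 0, 0, 0, 0.016], [0.3, 0, 0, 0, 0.02], [0.3, 0, 0, 0, 0.024], [0.3, 0, 0, 0, 0.028], [0.3, 0, 0, 0, 0.032], [0.3, 0, 0, 0, 0.036], [0.3, 0, 0, 0, 0.04]])

```text
time_s: 16.22
tool_pos: [0.5539, -0.1189, 0.1024]
tool_rot: [0.0, -0.369, 0.929, -0.0]
ft_force: [-1.6, 0.3, 3.0]
gripper_width: 0.444
finger_force: 25.0
```

```bash
python3 t.py
```

```text
[ 0.5539 -0.1189  0.1024] t 16.2167 j6 -2.7349 F [-1.6  0.3  3. ] M [0.162 0.34  0.143] tau6 -0.233 w 0.444 ff 25.0 yaw -136.69
```

Call:
play_rows(plan=[[0.3, 0, 0, 0, 0.004], [0.3, 0, 0, 0, 0.008], [0.3, 0, 0, 0, 0.012], [0.3, 0, 0, 0, 0.016], [0.3, 0, 0, 0, 0.02], [0.3, 0, 0, 0, 0.024], [0.3, 0, 0, 0, 0.028], [0.3, 0, 0, 0, 0.032], [0.3, 0, 0, 0, 0.036], [0.3, 0, 0, 0, 0.04]])

```text
time_s: 17.05
tool_pos: [0.5541, -0.1193, 0.1024]
tool_rot: [0.0, -0.25, 0.968, -0.0]
ft_force: [-1.1, 0.3, 1.9]
gripper_width: 0.45
finger_force: 25.0
```

```bash
python3 t.py
```

```text
[ 0.5541 -0.1193  0.1024] t 17.05 j6 -2.4836 F [-1.1  0.3  1.9] M [0.023 0.176 0.153] tau6 -0.231 w 0.45 ff 25.0 yaw -151.09
```

Call:
play_rows(plan=[[0.3, 0, 0, 0, 0.003], [0.3, 0, 0, 0, 0.006], [0.3, 0, 0, 0, 0.009], [0.3, 0, 0, 0, 0.012], [0.3, 0, 0, 0, 0.015], [0.3, 0, 0, 0, 0.018], [0.3, 0, 0, 0, 0.021], [0.3, 0, 0, 0, 0.024], [0.3, 0, 0, 0, 0.027], [0.3, 0, 0, 0, 0.03]])

```text
time_s: 17.88
tool_pos: [0.5542, -0.1195, 0.1024]
tool_rot: [0.0, -0.157, 0.988, -0.001]
ft_force: [1.0, -5.2, -0.6]
gripper_width: 0.45
finger_force: 25.0
```

```bash
python3 t.py
```

```text
[ 0.5542 -0.1195  0.1024] t 17.8833 j6 -2.2942 F [ 1.  -5.2 -0.6] M [-0.881 -0.168  0.154] tau6 -0.123 w 0.45 ff 25.0 yaw -161.95
```

Call:
play_rows(plan=[[0.3, 0, 0, 0, 0.003], [0.3, 0, 0, 0, 0.006], [0.3, 0, 0, 0, 0.009], [0.3, 0, 0, 0, 0.012], [0.3, 0, 0, 0, 0.015], [0.3, 0, 0, 0, 0.018], [0.3, 0, 0, 0, 0.021], [0.3, 0, 0, 0, 0.024], [0.3, 0, 0, 0, 0.027], [0.3, 0, 0, 0, 0.03]])

```text
time_s: 18.72
tool_pos: [0.5542, -0.1198, 0.1025]
tool_rot: [0.0, -0.063, 0.998, -0.001]
ft_force: [0.7, -6.5, 0.2]
gripper_width: 0.449
finger_force: 25.0
```

```bash
python3 t.py
```

```text
[ 0.5542 -0.1198  0.1025] t 18.7167 j6 -2.1057 F [ 0.7 -6.5  0.2] M [-1.096 -0.202  0.124] tau6 -0.121 w 0.449 ff 25.0 yaw -172.75
```

Call:
play_rows(plan=[[0.3, 0, 0, 0, 0.003], [0.3, 0, 0, 0, 0.006], [0.3, 0, 0, 0, 0.009], [0.3, 0, 0, 0, 0.012], [0.3, 0, 0, 0, 0.015]])

```text
time_s: 19.13
tool_pos: [0.5542, -0.1199, 0.1025]
tool_rot: [0.0, -0.016, 1.0, -0.001]
ft_force: [1.5, -6.7, -0.3]
gripper_width: 0.448
finger_force: 25.0
```

```bash
python3 t.py
```

```text
[ 0.5542 -0.1199  0.1025] t 19.1333 j6 -2.0115 F [ 1.5 -6.7 -0.3] M [-1.196 -0.162  0.171] tau6 -0.12 w 0.448 ff 25.0 yaw -178.15
```

Call:
play_rows(plan=[[0.3, 0, 0, 0, 0.003], [0.3, 0, 0, 0, 0.006], [0.3, 0, 0, 0, 0.009], [0.3, 0, 0, 0, 0.012], [0.3, 0, 0, 0, 0.015], [0.3, 0, 0, 0, 0.018], [0.3, 0, 0, 0, 0.021], [0.3, 0, 0, 0, 0.024], [0.3, 0, 0, 0, 0.027], [0.3, 0, 0, 0, 0.03]], newtons=40)

```text
time_s: 19.97
tool_pos: [0.5542, -0.1202, 0.1025]
tool_rot: [0.001, 0.078, 0.997, -0.001]
ft_force: [0.6, -7.2, 0.1]
gripper_width: 0.445
finger_force: 40.0
```

```bash
python3 t.py
```

```text
[ 0.5542 -0.1202  0.1025] t 19.9667 j6 -1.823 F [ 0.6 -7.2  0.1] M [-1.471 -0.178  0.21 ] tau6 -0.094 w 0.445 ff 40.0 yaw 171.06
```

Call:
play_rows(plan=[[0.3, 0, 0, 0, 0.003], [0.3, 0, 0, 0, 0.006], [0.3, 0, 0, 0, 0.009], [0.3, 0, 0, 0, 0.012], [0.3, 0, 0, 0, 0.015]])

```text
time_s: 20.38
tool_pos: [0.5542, -0.1204, 0.1024]
tool_rot: [0.001, 0.125, 0.992, -0.001]
ft_force: [0.8, -8.4, 0.2]
gripper_width: 0.447
finger_force: 40.0
```

```bash
python3 t.py
```

```text
[ 0.5542 -0.1204  0.1024] t 20.3833 j6 -1.7288 F [ 0.8 -8.4  0.2] M [-1.472 -0.125  0.201] tau6 -0.08 w 0.447 ff 40.0 yaw 165.66
```

Call:
play_rows(plan=[[0.3, 0, 0, 0, 0.003], [0.3, 0, 0, 0, 0.006], [0.3, 0, 0, 0, 0.009], [0.3, 0, 0, 0, 0.012], [0.3, 0, 0, 0, 0.015], [0.3, 0, 0, 0, 0.018], [0.3, 0, 0, 0, 0.021]])

```text
time_s: 20.97
tool_pos: [0.5541, -0.1206, 0.1025]
tool_rot: [0.001, 0.19, 0.982, -0.001]
ft_force: [1.0, -9.2, -0.8]
gripper_width: 0.449
finger_force: 40.0
```

```bash
python3 t.py
```

```text
[ 0.5541 -0.1206  0.1025] t 20.9667 j6 -1.5968 F [ 1.  -9.2 -0.8] M [-1.61  -0.022  0.246] tau6 -0.06 w 0.449 ff 40.0 yaw 158.1
```

Call:
play_rows(plan=[[0.3, 0, 0, 0, 0.003], [0.3, 0, 0, 0, 0.006], [0.3, 0, 0, 0, 0.009], [0.3, 0, 0, 0, 0.012], [0.3, 0, 0, 0, 0.015]])

```text
time_s: 21.38
tool_pos: [0.5541, -0.1207, 0.1025]
tool_rot: [0.001, 0.236, 0.972, -0.001]
ft_force: [0.4, -8.9, -0.3]
gripper_width: 0.445
finger_force: 40.0
```

```bash
python3 t.py
```

```text
[ 0.5541 -0.1207  0.1025] t 21.3833 j6 -1.5026 F [ 0.4 -8.9 -0.3] M [-1.644 -0.02   0.292] tau6 -0.045 w 0.445 ff 40.0 yaw 152.7
```

Close to the click now, so I'll take 3° steps.

Call:
play_rows(plan=[[0.3, 0, 0, 0, 0.002], [0.3, 0, 0, 0, 0.004], [0.3, 0, 0, 0, 0.006], [0.3, 0, 0, 0, 0.008]])

```text
time_s: 21.72
tool_pos: [0.554, -0.1208, 0.1025]
tool_rot: [0.001, 0.26, 0.966, -0.001]
ft_force: [-0.2, -10.7, -0.5]
gripper_width: 0.447
finger_force: 40.0
```

```bash
python3 t.py
```

```text
[ 0.554  -0.1208  0.1025] t 21.7167 j6 -1.4526 F [ -0.2 -10.7  -0.5] M [-1.717 -0.02   0.319] tau6 0.061 w 0.447 ff 40.0 yaw 149.84
```

Call:
play_rows(plan=[[0.3, 0, 0, 0, 0.002], [0.3, 0, 0, 0, 0.004], [0.3, 0, 0, 0, 0.006]])

```text
time_s: 21.97
tool_pos: [0.554, -0.1208, 0.1025]
tool_rot: [0.001, 0.278, 0.96, -0.001]
ft_force: [-0.4, -9.9, 0.2]
gripper_width: 0.445
finger_force: 40.0
```

```bash
python3 t.py
```

```text
[ 0.554  -0.1208  0.1025] t 21.9667 j6 -1.415 F [-0.4 -9.9  0.2] M [-1.753  0.003  0.278] tau6 0.067 w 0.445 ff 40.0 yaw 147.68
```

Call:
play_rows(plan=[[0.3, 0, 0, 0, 0.002], [0.3, 0, 0, 0, 0.004], [0.3, 0, 0, 0, 0.006]])

```text
time_s: 22.22
tool_pos: [0.554, -0.1209, 0.1025]
tool_rot: [0.001, 0.296, 0.955, -0.001]
ft_force: [0.7, -9.5, -0.1]
gripper_width: 0.448
finger_force: 40.0
```

```bash
python3 t.py
```

```text
[ 0.554  -0.1209  0.1025] t 22.2167 j6 -1.3772 F [ 0.7 -9.5 -0.1] M [-1.835  0.03   0.285] tau6 0.072 w 0.448 ff 40.0 yaw 145.52
```

Call:
play_rows(plan=[[0.3, 0, 0, 0, 0.002], [0.3, 0, 0, 0, 0.004], [0.3, 0, 0, 0, 0.006]])

```text
time_s: 22.47
tool_pos: [0.5539, -0.1209, 0.1024]
tool_rot: [0.001, 0.314, 0.949, -0.002]
ft_force: [-0.0, -9.6, 0.6]
gripper_width: 0.444
finger_force: 40.0
```

```bash
python3 t.py
```

```text
[ 0.5539 -0.1209  0.1024] t 22.4667 j6 -1.3396 F [-0.  -9.6  0.6] M [-1.782  0.109  0.222] tau6 0.078 w 0.444 ff 40.0 yaw 143.36
```

Call:
play_rows(plan=[[0.3, 0, 0, 0, 0.002], [0.3, 0, 0, 0, 0.004]])

```text
time_s: 22.63
tool_pos: [0.5539, -0.1209, 0.1025]
tool_rot: [0.001, 0.326, 0.945, -0.002]
ft_force: [0.1, -10.2, -1.2]
gripper_width: 0.446
finger_force: 40.0
```

```bash
python3 t.py
```

```text
[ 0.5539 -0.1209  0.1025] t 22.6333 j6 -1.3145 F [  0.1 -10.2  -1.2] M [-1.802  0.125  0.274] tau6 0.081 w 0.446 ff 40.0 yaw 141.93
```

```bash
cat > m.py <<'E'
from h import *
L=[]
for i in range(8):
    snapshot('side'); s=sense(); L.append(s['torque'][2])
print(np.round(L,3),'mean',np.mean(L).round(3),'j6',s['joints'][5].round(4),'F',np.round(s['ft_force'],1),s['time_s'])
E
python3 m.py
```

```text
[0.21  0.252 0.262 0.214 0.227 0.263 0.267 0.239] mean 0.242 j6 -1.315 F [ -0.4 -10.4  -0.8] 23.0333
```

Call:
play_rows(plan=[[0.3, 0, 0, 0, 0.002], [0.3, 0, 0, 0, 0.004]])

```text
time_s: 23.2
tool_pos: [0.5539, -0.121, 0.1025]
tool_rot: [0.001, 0.338, 0.941, -0.002]
ft_force: [-0.2, -10.6, -0.9]
gripper_width: 0.449
finger_force: 40.0
```

```bash
python3 t.py; python3 m.py
```

```text
[ 0.5539 -0.121   0.1025] t 23.2 j6 -1.2894 F [ -0.2 -10.6  -0.9] M [-1.883  0.093  0.323] tau6 0.059 w 0.449 ff 40.0 yaw 140.49
[0.177 0.213 0.247 0.23  0.223 0.228 0.266 0.241] mean 0.228 j6 -1.2899 F [-0.2 -9.8 -0.1] 23.6
```

Call:
play_rows(plan=[[0.3, 0, 0, 0, 0], [0.3, 0, 0, 0, 0.002], [0.3, 0, 0, 0, 0.004], [0.3, 0, 0, 0, 0.006]], newtons=58)

```text
time_s: 23.93
tool_pos: [0.5538, -0.121, 0.1024]
tool_rot: [0.001, 0.356, 0.935, -0.002]
ft_force: [-0.6, -10.1, -0.2]
gripper_width: 0.445
finger_force: 58.0
```

```bash
python3 t.py; python3 m.py
```

```text
[ 0.5538 -0.121   0.1024] t 23.9333 j6 -1.2517 F [ -0.6 -10.1  -0.2] M [-1.924  0.118  0.328] tau6 0.089 w 0.445 ff 58.0 yaw 138.33
[0.23  0.226 0.273 0.233 0.254 0.207 0.202 0.237] mean 0.233 j6 -1.2522 F [-0.6 -9.8 -0.5] 24.3333
```

Call:
play_rows(plan=[[0.3, 0, 0, 0, 0.002], [0.3, 0, 0, 0, 0.004], [0.3, 0, 0, 0, 0.006], [0.3, 0, 0, 0, 0.008]])

```text
time_s: 24.67
tool_pos: [0.5538, -0.1211, 0.1025]
tool_rot: [0.001, 0.379, 0.925, -0.002]
ft_force: [-0.7, -11.0, 0.4]
gripper_width: 0.442
finger_force: 58.0
```

```bash
python3 t.py; python3 m.py
```

```text
[ 0.5538 -0.1211  0.1025] t 24.6667 j6 -1.2014 F [ -0.7 -11.    0.4] M [-1.922  0.184  0.312] tau6 0.097 w 0.442 ff 58.0 yaw 135.45
[0.215 0.25  0.22  0.239 0.254 0.227 0.232 0.295] mean 0.241 j6 -1.2019 F [ -0.3 -10.   -0.5] 25.0667
```

Call:
play_rows(plan=[[0.3, 0, 0, 0, 0.002], [0.3, 0, 0, 0, 0.004], [0.3, 0, 0, 0, 0.006], [0.3, 0, 0, 0, 0.008]])

```text
time_s: 25.4
tool_pos: [0.5537, -0.1211, 0.1024]
tool_rot: [0.001, 0.402, 0.916, -0.002]
ft_force: [-1.3, -10.6, -0.2]
gripper_width: 0.442
finger_force: 58.0
```

```bash
python3 t.py; python3 m.py
```

```text
[ 0.5537 -0.1211  0.1024] t 25.4 j6 -1.1511 F [ -1.3 -10.6  -0.2] M [-1.916  0.184  0.233] tau6 0.104 w 0.442 ff 58.0 yaw 132.57
[0.255 0.212 0.271 0.242 0.185 0.198 0.266 0.193] mean 0.228 j6 -1.1517 F [ -1.2 -11.3  -0.9] 25.8
```

Call:
play_rows(plan=[[0.3, 0, 0, 0, 0.002], [0.3, 0, 0, 0, 0.004]])

```text
time_s: 25.97
tool_pos: [0.5537, -0.1212, 0.1025]
tool_rot: [0.001, 0.414, 0.91, -0.002]
ft_force: [-1.2, -10.7, 0.1]
gripper_width: 0.444
finger_force: 58.0
```

```bash
python3 t.py
```

```text
[ 0.5537 -0.1212  0.1025] t 25.9667 j6 -1.1261 F [ -1.2 -10.7   0.1] M [-1.994  0.264  0.37 ] tau6 0.081 w 0.444 ff 58.0 yaw 131.13
```

Call:
play_rows(plan=[[0.3, 0, 0, 0, 0.002]])

```text
time_s: 26.05
tool_pos: [0.5537, -0.1212, 0.1024]
tool_rot: [0.001, 0.419, 0.908, -0.002]
ft_force: [-0.7, -11.7, 0.3]
gripper_width: 0.445
finger_force: 58.0
```

```bash
python3 t.py; python3 m.py
```

```text
[ 0.5537 -0.1212  0.1024] t 26.05 j6 -1.1135 F [ -0.7 -11.7   0.3] M [-1.955  0.215  0.306] tau6 0.107 w 0.445 ff 58.0 yaw 130.41
[0.247 0.236 0.245 0.223 0.251 0.281 0.259 0.276] mean 0.252 j6 -1.1139 F [ -0.8 -11.2   0.3] 26.45
```

I'll test for slip: if the knob turns with the gripper, it stays still in the wrist image.

```bash
python3 - <<'E'
from h import *
snap('wrist','k1.png')
g=lambda p:proj('k1.png',p)
print([g([.5535+dx,-.1187+dy,.126]).round(0).tolist() for dx,dy in((0,0),(.02,0),(-.02,0),(0,.02),(0,-.02))])
E
```

```text
[[284.0, 280.0], [315.0, 304.0], [252.0, 255.0], [312.0, 251.0], [258.0, 308.0]]
```

Call:
play_rows(plan=[[0.3, 0, 0, 0, 0.002], [0.3, 0, 0, 0, 0.004], [0.3, 0, 0, 0, 0.006]])

```text
time_s: 26.75
tool_pos: [0.5536, -0.1212, 0.1025]
tool_rot: [0.001, 0.436, 0.9, -0.002]
ft_force: [-0.9, -11.1, -0.0]
gripper_width: 0.444
finger_force: 58.0
```

```bash
python3 t.py; python3 m.py; python3 - <<'E'
from h import *
snap('wrist','k2.png')
a=cv2.imread('pics/k1.png',0);b=cv2.imread('pics/k2.png',0)
d=cv2.absdiff(a,b)
for r in range(180,400,20): print(r,[int(d[r:r+20,c:c+20].mean()) for c in range(180,400,20)],[int(a[r:r+20,c:c+20].mean()) for c in range(180,400,20)])
E
```

```text
[ 0.5536 -0.1212  0.1025] t 26.75 j6 -1.0758 F [ -0.9 -11.1  -0. ] M [-1.998  0.258  0.273] tau6 0.112 w 0.444 ff 58.0 yaw 128.25
[0.218 0.3   0.267 0.245 0.26  0.278 0.226 0.214] mean 0.251 j6 -1.0763 F [ -1.  -10.9   0. ] 27.15
180 [2, 3, 7, 3, 4, 3, 2, 1, 3, 5, 5] [89, 88, 65, 68, 74, 89, 84, 84, 86, 107, 111]
200 [3, 9, 8, 4, 2, 3, 2, 2, 6, 4, 2] [88, 57, 74, 54, 43, 56, 90, 88, 100, 93, 90]
220 [9, 3, 9, 3, 4, 4, 6, 8, 2, 2, 2] [62, 41, 52, 36, 27, 25, 45, 88, 90, 89, 89]
240 [36, 13, 2, 3, 4, 4, 4, 3, 1, 2, 2] [94, 67, 75, 31, 28, 35, 22, 69, 89, 89, 89]
260 [5, 5, 1, 4, 2, 2, 3, 3, 1, 3, 3] [47, 68, 74, 25, 92, 103, 43, 51, 85, 55, 48]
280 [2, 1, 2, 4, 3, 2, 2, 3, 1, 2, 3] [39, 71, 52, 30, 87, 90, 55, 45, 78, 51, 25]
300 [2, 2, 1, 2, 2, 2, 2, 2, 2, 3, 3] [48, 47, 47, 47, 47, 47, 47, 49, 54, 58, 32]
320 [2, 2, 2, 2, 2, 2, 2, 2, 2, 3, 3] [51, 53, 64, 68, 68, 68, 68, 67, 61, 56, 37]
340 [3, 2, 2, 2, 2, 2, 2, 2, 1, 3, 3] [31, 51, 85, 86, 86, 86, 87, 87, 73, 30, 30]
360 [2, 2, 1, 1, 1, 1, 2, 2, 1, 2, 1] [51, 58, 69, 69, 69, 69, 69, 69, 65, 54, 61]
380 [3, 2, 2, 2, 3, 2, 3, 3, 3, 3, 3] [39, 40, 39, 40, 40, 40, 40, 39, 39, 39, 39]
```

No slip: the knob stays fixed in the wrist image. Continuing in small steps.

Call:
play_rows(plan=[[0.3, 0, 0, 0, 0.0025], [0.3, 0, 0, 0, 0.005], [0.3, 0, 0, 0, 0.0075], [0.3, 0, 0, 0, 0.01]])

```text
time_s: 27.53
tool_pos: [0.5535, -0.1213, 0.1024]
tool_rot: [0.001, 0.464, 0.886, -0.002]
ft_force: [-0.9, -12.0, 0.5]
gripper_width: 0.446
finger_force: 58.0
```

```bash
python3 t.py; python3 m.py
```

```text
[ 0.5535 -0.1213  0.1024] t 27.5333 j6 -1.0128 F [ -0.9 -12.    0.5] M [-2.029  0.288  0.359] tau6 0.072 w 0.446 ff 58.0 yaw 124.65
[0.284 0.243 0.262 0.269 0.227 0.235 0.254 0.249] mean 0.253 j6 -1.0135 F [ -1.1 -10.6   0. ] 27.9333
```

Call:
play_rows(plan=[[0.3, 0, 0, 0, 0.0025], [0.3, 0, 0, 0, 0.005], [0.3, 0, 0, 0, 0.0075], [0.3, 0, 0, 0, 0.01]])

```text
time_s: 28.27
tool_pos: [0.5534, -0.1213, 0.1024]
tool_rot: [0.001, 0.492, 0.871, -0.002]
ft_force: [-1.0, -11.9, 0.2]
gripper_width: 0.443
finger_force: 58.0
```

```bash
python3 t.py; python3 m.py
```

```text
[ 0.5534 -0.1213  0.1024] t 28.2667 j6 -0.95 F [ -1.  -11.9   0.2] M [-2.059  0.425  0.364] tau6 0.077 w 0.443 ff 58.0 yaw 121.05
[0.254 0.279 0.279 0.213 0.261 0.32  0.277 0.279] mean 0.27 j6 -0.9507 F [ -1.6 -11.6   0.3] 28.6667
```

Call:
play_rows(plan=[[0.3, 0, 0, 0, 0.0025], [0.3, 0, 0, 0, 0.005], [0.3, 0, 0, 0, 0.0075], [0.3, 0, 0, 0, 0.01]])

```text
time_s: 29.0
tool_pos: [0.5534, -0.1214, 0.1025]
tool_rot: [0.001, 0.519, 0.855, -0.002]
ft_force: [-2.8, -12.1, 0.6]
gripper_width: 0.444
finger_force: 58.0
```

```bash
python3 t.py; python3 m.py
```

```text
[ 0.5534 -0.1214  0.1025] t 29.0 j6 -0.8871 F [ -2.8 -12.1   0.6] M [-2.097  0.5    0.312] tau6 0.042 w 0.444 ff 58.0 yaw 117.44
[0.28  0.237 0.287 0.252 0.24  0.234 0.185 0.257] mean 0.246 j6 -0.8877 F [ -2.2 -11.2   0.2] 29.4
```

Call:
play_rows(plan=[[0.3, 0, 0, 0, 0.002], [0.3, 0, 0, 0, 0.004], [0.3, 0, 0, 0, 0.006]])

```text
time_s: 29.65
tool_pos: [0.5533, -0.1214, 0.1024]
tool_rot: [0.001, 0.535, 0.845, -0.002]
ft_force: [-2.8, -11.4, 0.2]
gripper_width: 0.443
finger_force: 58.0
```

```bash
python3 t.py; python3 m.py
```

```text
[ 0.5533 -0.1214  0.1024] t 29.65 j6 -0.8495 F [ -2.8 -11.4   0.2] M [-2.15   0.487  0.238] tau6 0.035 w 0.443 ff 58.0 yaw 115.28
[0.158 0.133 0.166 0.188 0.143 0.21  0.175 0.184] mean 0.17 j6 -0.85 F [ -1.9 -12.1   0. ] 30.05
```

The torque has clearly fallen, so the clutch has clicked. One tiny step will confirm it, well inside the 0.2 rad, and then I'll let go.

Call:
play_rows(plan=[[0.3, 0, 0, 0, 0.002], [0.3, 0, 0, 0, 0.004]])

```text
time_s: 30.22
tool_pos: [0.5533, -0.1214, 0.1024]
tool_rot: [0.001, 0.546, 0.838, -0.002]
ft_force: [-2.5, -12.4, 1.3]
gripper_width: 0.445
finger_force: 58.0
```

```bash
python3 t.py; python3 m.py
```

```text
[ 0.5533 -0.1214  0.1024] t 30.2167 j6 -0.8243 F [ -2.5 -12.4   1.3] M [-2.067  0.475  0.187] tau6 -0.036 w 0.445 ff 58.0 yaw 113.85
[0.148 0.107 0.111 0.206 0.118 0.104 0.099 0.155] mean 0.131 j6 -0.8247 F [ -1.9 -11.4   1. ] 30.6167
```

Confirmed: it keeps falling (0.27 → 0.25 → 0.17 → 0.13). Letting go and rising.

Call:
play_rows(plan=[[-1, 0, 0, 0, 0], [-1, 0, 0, 0, 0], [-1, 0, 0, 0, 0], [-1, 0, 0, 0, 0], [-1, 0, 0, 0, 0], [-1, 0, 0, 0, 0], [-1, 0, 0, 0, 0], [-1, 0, 0, 0, 0], [-1, 0, 0, 0, 0], [-1, 0, 0, 0, 0]])

```text
time_s: 31.45
tool_pos: [0.5538, -0.1188, 0.1023]
tool_rot: [-0.0, 0.545, 0.838, 0.0]
ft_force: [0.3, -0.2, -0.8]
gripper_width: 0.995
finger_force: 0.0
```

Call:
play_rows(plan=[[-1, 0, 0, -0.05, 0], [-1, 0, 0, -0.13, 0], [-1, 0, 0, -0.25, 0], [-1, 0, 0, -0.37, 0], [-1, 0, 0, -0.5, 0], [-1, 0, 0, -0.6, 0], [-1, 0, 0, -0.7, 0], [-1, 0, 0, -0.8, 0], [-1, 0, 0, -0.8, 0], [-1, 0, 0, -0.8, 0]])

```text
time_s: 32.28
tool_pos: [0.5544, -0.1191, 0.3039]
tool_rot: [0.002, 0.545, 0.838, 0.0]
ft_force: [0.0, 0.1, -1.0]
gripper_width: 1.003
finger_force: 0.0
```

```bash
python3 t.py; python3 - <<'E'
from h import *
snap('wrist','w6.png'); o=np.array([.5525,-.135]);t=np.radians(-4.3);X=np.array([np.cos(t),np.sin(t)]);Y=np.array([-X[1],X[0]])
im=cv2.imread('pics/w6.png').astype(int); m=((im[...,2]>im[...,1]+3)&(im[...,2]>im[...,0]+20)).astype(np.uint8)
n,l,st,c=cv2.connectedComponentsWithStats(m); i=1+st[1:,4].argmax(); print(st[i],w('w6.png',*c[i],.03).round(3))
m5=cv2.imread('pics/w5.png').astype(int); m=((m5[...,2]>m5[...,1]+3)&(m5[...,2]>m5[...,0]+20)).astype(np.uint8)
n,l,st,c=cv2.connectedComponentsWithStats(m); i=1+st[1:,4].argmax(); print(st[i],w('w5.png',*c[i],.03).round(3))
E
```

```text
[ 0.5544 -0.1191  0.3039] t 32.2833 j6 -0.8257 F [ 0.   0.1 -1. ] M [-0.072  0.079 -0.019] tau6 0.001 w 1.003 ff 0.0 yaw 113.92
[  240    36   179   144 15929] [0.556 0.001 0.03 ]
[  187   101   155   148 13149] [0.557 0.001 0.03 ]
```

The phantom hasn't moved and the arm is clear. Handing in.

```bash
python3 -c "
from h import *
print(close_job())"
```

```text
the job is handed in; nothing more can be done
None
```

The phantom's foot is seated against the stop, the knob was turned clockwise until the clutch clicked and then released, and the job was handed in at about 32 s; squareness was judged from finger forces and a foot-edge check good to about 2°, and I viewed 11 pictures, one over the limit of 10.

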